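# Bring the sugar round to the mug

### The job

Push on the spokes of the table carousel with a fingertip, gently, and turn it until the jar with the red lid stands nearest the white mug, in line between the hub and the mug. Only push: do not pinch the spokes, do not touch or lift the jars, and leave the mug and everything else on the table where it is.

Things in the scene. Friction and masses are not known exactly. Their poses are not given: they have to be found in the camera images.
- stand: fixed foot of the carousel, a dark steel disc 170 mm across, mostly hidden; origin on the table on the carousel's vertical axis; its x axis points from the carousel's axis straight at the mug's centre as placed at the start (the mug stands to the left of the carousel as the robot sees it, a little nearer or farther)
- hub (a point): point on the carousel's axis at the height of the disc's upper face (30 mm above the table). The wooden disc is 250 mm across and 12 mm thick (18 to 30 mm above the table)
- carousel (a joint): turn of the carousel on its stand, rad, growing anticlockwise seen from above; turns freely both ways for more than a full turn with a little friction (about 0.12 N m, so under 2 N at a spoke) and stops where it is left. At 0 one of its four spokes lies along the stand's x axis
- spoke_end (a point): centre of the black ball (21 mm across) at the end of one of the four spokes, 205 mm from the axis, 27 mm above the table. The four spokes are alike, 90 degrees apart: steel rods 13 mm thick at that same height, free between the disc's rim (125 mm from the axis) and the ball, with open air down to the table below and beside them, so a fingertip can stand beside a spoke 10 to 20 mm above the table and push it sideways
- sugar_mid (a point): centre (half-way up) of the closed jar with the red lid, white ceramic, 54 mm across, 50 mm high, about 0.16 kg; it stands loose on the carousel's disc about 72 mm from the axis and rides round with it
- tea_mid (a point): centre (half-way up) of the closed jar with the green lid, white ceramic with a brown label, 54 mm across, 50 mm high, about 0.16 kg; it stands loose on the carousel's disc about 72 mm from the axis and rides round with it
- honey_mid (a point): centre (half-way up) of the closed jar with the yellow lid, amber glass, 54 mm across, 50 mm high, about 0.16 kg; it stands loose on the carousel's disc about 72 mm from the axis and rides round with it
- mug_mid (a point): centre (half-way up) of the loose white mug, 76 mm across and 75 mm high with a handle on one side, standing on the table 270 to 285 mm from the carousel's axis, outside the spokes' circle
- calculator: blue pocket calculator, 130 x 75 x 14 mm, loose on the table to the robot's left, a bystander; origin under its centre
- marker: white marker pen with a green cap, 130 mm long and 19 mm thick, loose on the table to the robot's right, a bystander; origin under its middle
There are look-alikes about, which are no part of the job. Leave any pink or purple look-alike of the part that bears sugar_mid alone.

How it is judged:
At the end, for the whole second after the job is handed in: the carousel is at rest with the red-lidded jar on the mug's side, its centre within 16 mm of the line from the hub to where the mug stood at the start, and all three jars stand upright on the disc (y of sugar_mid in the frame of stand between -0.016 and 0.016 m and x of sugar_mid in the frame of stand above 0.05 m and angle between each of sugar_mid, tea_mid, honey_mid's own z axis and vertical below 0.15 rad and height (world z) of each of sugar_mid, tea_mid, honey_mid above 0.048 m and horizontal distance between each of sugar_mid, tea_mid, honey_mid and hub below 0.115 m and velocity of joint carousel between -0.05 and 0.05 rad/s); the robot touches nothing.
It fails at once if a jar is touched by the robot (contact force between any of the fingers, the arm and sugar above 1 N or contact force between any of the fingers, the arm and tea above 1 N or contact force between any of the fingers, the arm and honey above 1 N).
It fails at once if a jar is lifted or tipped (height (world z) of any of sugar_mid, tea_mid, honey_mid above 0.075 m or angle between any of sugar_mid, tea_mid, honey_mid's own z axis and vertical above 0.4 rad).
It fails at once if a spoke is pinched or shoved hard (more than 15 N between the fingers and the carousel) (contact force between the fingers and carousel above 15 N).
It fails at once if the mug, the calculator or the marker is moved more than 20 mm (distance of any of mug_mid, calculator, marker from where it was at the start of the episode above 0.02 m).
It also fails if it takes over 64 s, if anything falls off the work surface, if the arm or the gripper's body presses on something with over 40 N, if the wrist force passes 120 N, or if a joint passes its speed limit or range.

### The arm

A 7-joint arm with a two-finger parallel gripper is mounted at the origin on the work surface. World frame = base frame: x ahead of the robot, y to its left, z up, the work surface at z = 0. Lengths are in m, angles in rad, forces in N, time in s.
With the tool pointing down it reaches from about 0.35 to 0.9 m from the base axis. Payload 7.2 kg.
Tool frame: the origin (TCP) lies midway between the tips of the shut fingers; the grasp point (between the pads) lies 19 mm behind it (robot.tcp_to_grasp is the distance from the TCP to the grasp point, in m); z points along the fingers, y is the line along which they close (so a half turn about z gives the same grasp; the last joint's range is limited). The gripper opens to 85 mm and grips with 20 to 120 N. Pads are 22 mm wide; open, the fingers measure 114 mm over their backs; the gripper's body (76 mm by 85 mm) begins 54 mm behind the grasp point. The pads swing forward as they close: fully open they stand 13 mm farther back than shut.
Start: joints at [-1.23, 0.411, -0.013, 1.596, 0.006, 1.134, -0.082], TCP at [0.248, 0.573, 0.231] pointing down, gripper open.
Joint ranges: [-2.95, 2.95], [-0.29, 1.99], [-1.47, 1.44], [0.14, 2.54], [-1.03, 4.17], [0.13, 1.85], [-2.86, 2.86]. Speed limits (rad/s): [2.39, 2.39, 3.01, 3.01, 3.14, 3.14, 3.14].

### API

Orientations are given as a unit quaternion [x, y, z, w].
In Python, from plant import robot gives the robot as it stands. Calls block until the motion is done:
- robot.movep(position, orientation): joint-space move of the TCP to a pose.
- robot.line_to(position, orientation=None, rate=0.15, guard=None): straight line of the TCP; orientation=None keeps the orientation; rate is the mean speed in m/s. With guard (N) it stops when the force on the tool has changed by that much, and returns True; else False.
- robot.move_j(angles): joint-space move.
- robot.command_gripper(opening, newtons=None): finger opening in m; newtons is the grip in N (None keeps the last); returns when the fingers have stopped.
- robot.wait(seconds).
- robot.solve_ik(position, orientation): joint angles nearest the present ones, or None.
- robot.sense(): the state.
- robot.read_camera(name): name is "side" or "top" or "wrist"; returns the picture (420x560x3 uint8, blue, green, red); there is no depth.
- robot.get_calibration(name): a dict with "mtx" (3x3 intrinsics, pixels), "R" (3x3) and "t" (3): a world point X has camera coordinates R X + t. Camera axes: x right, y down, z forward; pixel columns grow to the right and rows downward; lengths in m; the calibration is good to about 2 mm. A picture is of the moment at which its call begins: read the wrist's pose just before it. get_calibration takes no time and is no camera call; for the wrist camera it gives the pose at the moment of the call.
A pose or a line that the arm cannot do raises robot.MotionError and nothing moves.
- robot.close_job(): hands the job in; it is judged then, once.
The state is a dict: "clock": time; "joints": joint angles; "joint_velocities": joint speeds; "joint_efforts": joint torques, N m; "position": TCP position; "eef_rot": TCP orientation; "wrist_force": force on the tool from outside, world axes, zero at the start; "moment": the same for the moment, N m; "grip_width": finger opening in m; "grip_force": force on a finger pad.
Only numpy, scipy, OpenCV 4.12 (cv2) and the standard library are available. Lean on these libraries where they do the work, as an engineer would, in place of code of your own. Each camera call takes 0.05 s, during which the arm holds its last target. There are 200 camera calls.

## Working session

There is one attempt and no reset: what is moved stays moved. The work goes in short steps, each a Python script; the robot and the scene stay as the last script left them, time stands still between calls to the robot, and variables do not carry over. Pictures are saved under pics/ and viewed, at most 10 in all, crops included, and the job is handed in when it is done.

```bash
mkdir -p pics; ls; python3 - <<'E'
from plant import robot
import cv2
for n in("top","side"):
    cv2.imwrite(f"pics/{n}0.png",robot.read_camera(n)); c=robot.get_calibration(n); print(n,c)
s=robot.sense();print(s["clock"],s["position"],s["eef_rot"])
E
```

```text
pics
top {'mtx': array([[406.21399187,   0.        , 278.67874834],
       [  0.        , 406.21399187, 208.7485081 ],
       [  0.        ,   0.        ,   1.        ]]), 'R': array([[-0.01344818, -0.99979209, -0.01532749],
       [-0.99761765,  0.01445306, -0.06745463],
       [ 0.06766213,  0.01438383, -0.9976046 ]]), 't': array([0.00522891, 0.46532452, 1.03352111])}
side {'mtx': array([[390.15426997,   0.        , 285.50389101],
       [  0.        , 390.15426997, 214.9799284 ],
       [  0.        ,   0.        ,   1.        ]]), 'R': array([[ 0.97629081, -0.2156783 , -0.01841552],
       [-0.14019973, -0.56521665, -0.81294168],
       [ 0.16492513,  0.79624934, -0.58205385]]), 't': array([-0.48057287,  0.1081363 ,  1.08646695])}
0.1 [0.24830239 0.5730827  0.2305509 ] [ 2.02970640e-01  9.79184564e-01 -7.07346474e-04 -9.21642894e-05]
```

View pics/top0.png

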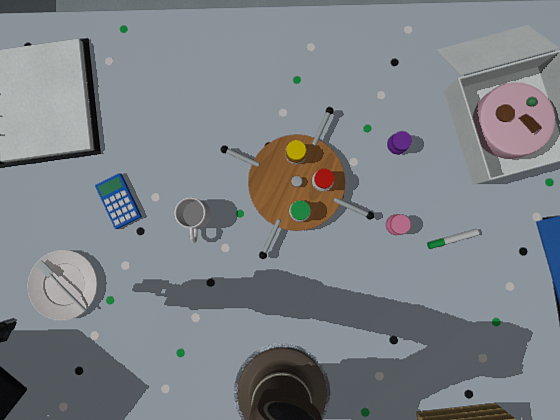

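View pics/side0.png

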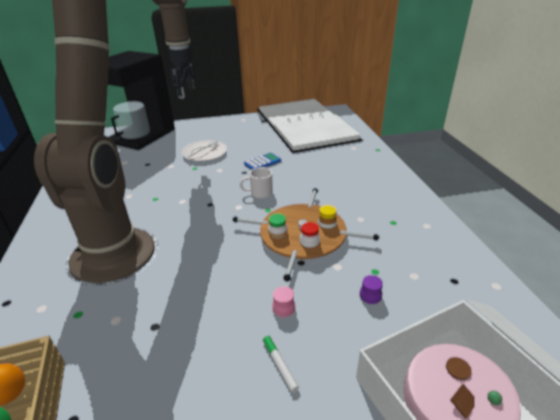

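The top view shows the hub at about (297,181), the red lid at (324,179), the mug rim at (190,212), and spoke balls at (330,111), (224,149), (263,255) and (370,215). The side view shows the red lid at (310,230) and the mug at (262,175). The pink and purple look-alikes stand clear of the spokes' circle. Next I'll measure these by mask and triangulate.

```bash
cat > h.py <<'E'
from plant import robot
import cv2, numpy as np
def ray(n,px):
    c=robot.get_calibration(n); K,R,t=np.array(c["mtx"]),np.array(c["R"]),np.array(c["t"])
    return -R.T@t, R.T@np.linalg.solve(K,[px[0],px[1],1.])
def onplane(n,px,z):
    o,d=ray(n,px); return o+d*(z-o[2])/d[2]
def tri(pt,ps):
    P=[];
    for n in("top","side"):
        c=robot.get_calibration(n); P.append(np.array(c["mtx"])@np.c_[c["R"],c["t"]])
    X=cv2.triangulatePoints(P[0],P[1],np.float64(pt),np.float64(ps)).ravel(); return X[:3]/X[3]
def blob(img,mask,near,r):
    """centroid of the mask's largest part within r px of near"""
    m=np.zeros(mask.shape,np.uint8); cv2.circle(m,near,r,255,-1); m&=mask
    n,_,st,ce=cv2.connectedComponentsWithStats(m)
    if n<2: return None
    i=1+st[1:,4].argmax(); return ce[i] if st[i,4]>3 else None
def red(img):
    h=cv2.cvtColor(img,cv2.COLOR_BGR2HSV)
    return cv2.inRange(h,(0,190,90),(6,255,255))|cv2.inRange(h,(174,190,90),(180,255,255))
def black(img): return cv2.inRange(img,(0,0,0),(45,45,45))
def white(img):
    h=cv2.cvtColor(img,cv2.COLOR_BGR2HSV); return cv2.inRange(h,(0,0,95),(180,28,255))
E
python3 - <<'E'
from h import *
t=cv2.imread("pics/top0.png");s=cv2.imread("pics/side0.png")
bt=[(330,111),(224,149),(263,255),(370,215)]
B=[]
for p in bt:
    c=blob(t,black(t),p,8); B.append(onplane("top",c,.027)); print("ball",c,B[-1])
B=np.array(B); hub=B.mean(0); print("hub",hub,(B[0]+B[2])/2,(B[1]+B[3])/2)
print("rad/ang",[(np.hypot(*(b-hub)[:2]),np.degrees(np.arctan2(*(b-hub)[1::-1]))) for b in B])
for p in [(376,237),(287,277),(236,219),(315,190)]:
    c=blob(s,black(s),p,7); print("side ball",c, None if c is None else onplane("side",c,.027))
rt=blob(t,red(t),(324,179),16); rs=blob(s,red(s),(310,230),16); print("red",rt,rs,tri(rt,rs),onplane("top",rt,.08))
mt=blob(t,white(t),(190,212),19); print("mug",mt,onplane("top",mt,.075),tri((190,212),(262,173)))
m=(onplane("top",(190,212),.075)-hub)[:2];r=(onplane("top",rt,.08)-hub)[:2]
for v in(m,r):print(np.hypot(*v),np.degrees(np.arctan2(v[1],v[0])))
crop=t[90:270,150:410]; cv2.imwrite("pics/crop.png",cv2.resize(crop,None,fx=3,fy=3,interpolation=cv2.INTER_CUBIC))
E
```

```text
ball [329.375  110.0625] [ 0.71913148 -0.13633591  0.027     ]
ball [223.85714286 148.85714286] [0.62188943 0.138274   0.027     ]
ball [262.72972973 255.        ] [0.34756437 0.04061686 0.027     ]
ball [370.07894737 215.26315789] [ 0.44461296 -0.23371218  0.027     ]
hub [ 0.53329956 -0.04778931  0.027     ] [ 0.53334792 -0.04785952  0.027     ] [ 0.53325119 -0.04771909  0.027     ]
rad/ang [(np.float64(0.2058494693737986), np.float64(-25.477218023947014)), (np.float64(0.20607697236571745), np.float64(64.53959216701327)), (np.float64(0.2057017553440337), np.float64(154.54650430580438)), (np.float64(0.20599181471939412), np.float64(-115.50149184090175))]
side ball [375.5 237. ] [ 0.71895934 -0.13395887  0.027     ]
side ball [286.88235294 277.41176471] [ 0.44540466 -0.23006951  0.027     ]
side ball [234.75 219.  ] [0.34761236 0.04504227 0.027     ]
side ball None None
red [323.96206897 177.8137931 ] [309.85889571 228.47852761] [ 0.53525645 -0.11378432  0.07559792] [ 0.53482396 -0.11338208  0.08      ]
mug [189.78208232 211.73486683] [0.457167   0.21522689 0.075     ] [0.45886512 0.21442163 0.07511257]
0.27348285879512274 106.30695390200609
0.06561048335346624 -88.66866310772429
```

View pics/crop.png

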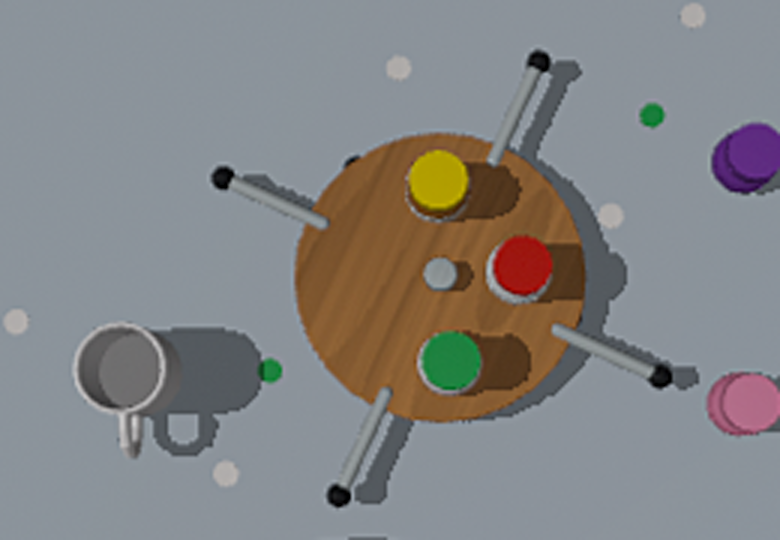

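Turning clockwise by about 165° is shorter. I'll push the spoke at 64.5° round the far side. First I'll check IK along the arc, then shut the gripper, descend behind the spoke and sweep most of the way.

```bash
cat >> h.py <<'E'
HUB=np.array([.5333,-.0478]); MUG=106.3
def at(a,r=.163,z=.014): a=np.radians(a); return [HUB[0]+r*np.cos(a),HUB[1]+r*np.sin(a),z]
def redang(img):
    c=blob(img,red(img),(297,181),45)
    if c is None: return None
    v=onplane("top",c,.08)[:2]-HUB; return np.degrees(np.arctan2(v[1],v[0])),np.hypot(*v)
def sweep(a0,a1,rate=.06,guard=9):
    n=max(1,int(np.ceil(abs(a1-a0)/15))); fm=0
    for a in np.linspace(a0,a1,n+1)[1:]:
        if robot.line_to(at(a),rate=rate,guard=guard): print("guard at",a,robot.sense()["wrist_force"]); return False
        fm=max(fm,np.linalg.norm(robot.sense()["wrist_force"]))
    print("done",a1,"maxF",fm,"t",robot.sense()["clock"]); return True
E
python3 - <<'E'
from h import *
s=robot.sense()
from scipy.spatial.transform import Rotation as R
best=None
for yaw in (0,-40,40,90,-90):
    q=(R.from_euler("z",yaw,degrees=True)*R.from_quat(s["eef_rot"])); 
    # tool exactly down
    z=q.as_matrix(); x=z[:,0]*[1,1,0]; x/=np.linalg.norm(x); q=R.from_matrix(np.c_[x,np.cross([0,0,-1],x),[0,0,-1]]).as_quat()
    js=[robot.solve_ik(at(a),q) for a in range(85,-111,-15)]
    ok=all(j is not None for j in js); print(yaw,q.round(3),ok, np.round([js[0],js[-1]],2) if ok else [j is not None for j in js])
    if ok and best is None: best=q
if best is not None:
    robot.command_gripper(0.0,20)
    robot.movep(at(86,z=.2),best); robot.line_to(at(86,z=.06)); robot.line_to(at(86),rate=.05,guard=8)
    s=robot.sense(); print(s["clock"],s["position"],s["wrist_force"])
    if sweep(86,-75): 
        robot.line_to(at(-70,z=.014),rate=.05); robot.line_to(at(-70,r=.17,z=.2),rate=.15)
    img=robot.read_camera("top"); print(redang(img),robot.sense()["clock"]); cv2.imwrite("pics/top1.png",img)
E
```

```text
0 [0.203 0.979 0.    0.   ] True [[-0.46  0.59  0.22  1.95 -0.21  0.63  1.06]
 [-0.05  0.57  0.46  2.06 -0.43  0.6   1.87]]
-40 [0.526 0.851 0.    0.   ] True [[-0.55  0.6   0.34  1.95 -0.32  0.64  0.46]
 [-0.23  0.64  0.71  2.07 -0.68  0.67  1.41]]
40 [-0.144  0.99   0.     0.   ] True [[-0.32  0.58  0.03  1.94 -0.03  0.63  1.6 ]
 [ 0.04  0.55  0.34  2.05 -0.32  0.59  2.47]]
90 [-0.549  0.836  0.     0.   ] True [[-0.19  0.58 -0.13  1.93  0.12  0.64  2.33]
 [-0.42  0.81  1.03  2.08 -0.98  0.85 -2.34]]
-90 [0.836 0.549 0.    0.   ] True [[-0.66  0.63  0.5   1.96 -0.47  0.67 -0.28]
 [-0.29  0.68  0.81  2.07 -0.77  0.72  0.62]]
4.9917 [0.54489858 0.11483433 0.01423712] [0.46593807 0.09338069 0.95201113]
done -75 maxF 1.3019324734546236 t 14.25
(np.float64(124.51742343021056), np.float64(0.06638494825013223)) 16.125
```

View pics/top1.png

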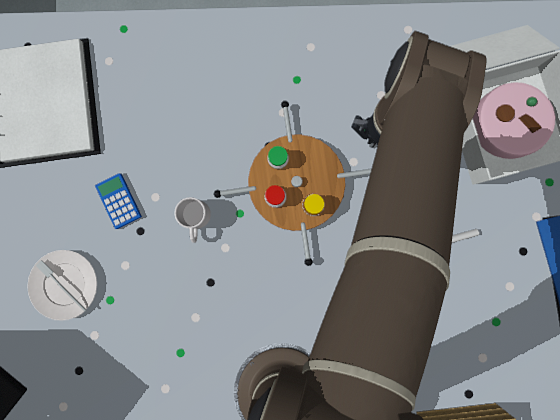

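The red lid is now at about (275,196), an angle of 124.5°, so 18° clockwise remain. The jars are upright and the mug hasn't moved. I'll push the same spoke on to −93.2°.

```bash
python3 - <<'E'
from h import *
robot.line_to(at(-69,z=.06)); robot.line_to(at(-69),rate=.05,guard=8)
if sweep(-69,-93.2,rate=.04):
    robot.line_to(at(-86),rate=.05); robot.line_to(at(-86,r=.17,z=.2)); 
img=robot.read_camera("top"); print(redang(img),robot.sense()["clock"]); cv2.imwrite("pics/top2.png",img)
E
```

```text
done -93.2 maxF 0.9970345299037199 t 20.2917
(np.float64(107.1555687044534), np.float64(0.06631513196115599)) 22.2917
```

View pics/top2.png

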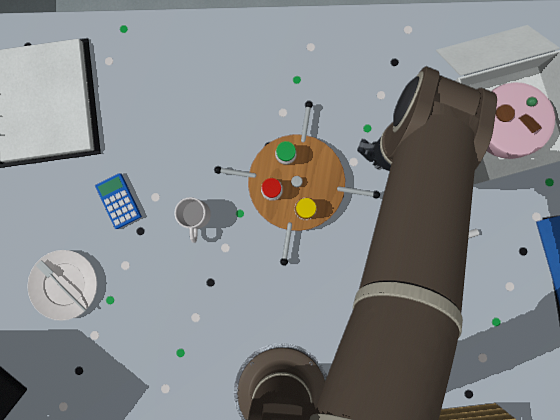

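The red lid at (271,188) is now at 107.2°, against 106.3° for the mug. That is about 1 mm off the line. All jars are upright and the arm is clear.

```bash
python3 -c "
from plant import robot
robot.wait(.5); print(robot.close_job())"
```

```text
the job is handed in; nothing more can be done
None
```

I turned the carousel about 164° clockwise by pushing one spoke, leaving the red-lidded jar in line with the mug (about 1° off, roughly 1 mm by the top camera). All jars are upright and the mug is in place, and I handed the job in at about 23 s.

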